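Park the green scanner on its sloped charging stand

ROBOT

A 6-joint arm with a two-finger parallel gripper is mounted at the origin on the work surface. World frame = base frame: x ahead of the robot, y to its left, z up, the work surface at z = 0. Lengths are in m, angles in rad, forces in N, time in s.
With the tool pointing down it reaches from about 0.25 to 0.775 m from the base axis. Payload 4 kg.
Tool frame: the origin (TCP) lies on the centre line of the jaws, within the pads' length; the fingertips stand 17 mm ahead of it and the grasp point (between the pads) lies 2 mm behind it; z points along the fingers, y is the line along which they close (so a half turn about z gives the same grasp; the last joint's range is limited). The gripper opens to 94 mm and grips with 3 to 60 N. Pads are 16 mm wide; open, the fingers measure 119 mm over their backs; the gripper's body (75 mm by 177 mm) begins 78 mm behind the grasp point.
Start: joints at [-1.424, 0.087, 1.371, -0, 1.684, -0.103], TCP at [0.136, -0.533, 0.223] pointing down, gripper open.
Joint ranges: [-3.1, 3.1], [-0.76, 2.03], [0.27, 2.55], [-1.08, 4.22], [0.17, 2.65], [-2.57, 2.57]. Speed limits (rad/s): [2.79, 2.79, 3.14, 3.14, 3.14, 3.14].

INTERFACE

Orientations are given as [roll, pitch, yaw] about the fixed x, y, z axes, in that order (R = Rz(yaw) Ry(pitch) Rx(roll)).
In Python, from bench import robot gives the robot as it stands.
- The arm moves only by the tool servo_tool, never from a script. Its argument "plan" is a list of rows, each a list of 7 numbers: the shift along the tool's x, y, z normalised to -1 to 1, where 1 is 0.1 m, then the turn, a rotation vector about the tool's x, y, z normalised to -1 to 1, where 1 is pi/2 rad, then the finger opening in mm, from 0 to 94. In form: [[x, y, z, ax, ay, az, gripper], ...]. A call has 1 to 12 rows; each row is the pose to reach, as a shift and turn from the pose commanded when the call began, along the tool's axes at that moment; what a row does not reach only later rows make up. A row lasts 1/12 s, in which the tool goes at most 41.7 mm and 7.16 degrees, less where a joint would pass 70% of its speed; a pose out of reach is approached as far as the arm can. A call with a number of a shift or a turn outside -1 to 1 is refused whole. A call with a gripper value outside its range is refused whole. The fingers move at their own pace and stop on an object; the grip force is fixed at half the most. Time passes only in rows, so rows that repeat a pose let the fingers close. It gives the time, the measured TCP pose, the force, the opening and the grip force at its end, in the units of the state.
- robot.get_obs(): the state, without advancing time (a new reading comes with each control period).
- robot.snapshot(name): name is "scene" or "side" or "wrist"; returns the picture (420x560x3 uint8, red, green, blue); there is no depth.
- robot.camera_params(name): a dict with "camera_matrix" (3x3 intrinsics, pixels), "rvec" (rotation vector, rad) and "tvec" (3), from world to camera coordinates, as OpenCV has them; the wrist camera has in their place "tool_from_camera" (4x4, takes a point from camera to tool coordinates, whose origin is the TCP and whose axes are the flange's). Camera axes: x right, y down, z forward; pixel columns grow to the right and rows downward; lengths in m; the calibration is good to about 2 mm. A picture is of the moment at which its call begins: read the wrist's pose just before it. camera_params takes no time and is no camera call.
- robot.close_job(): hands the job in; it is judged then, once.
Trained networks look in the newest picture that a camera, given by its name, has taken for a name from the list of things; names that differ only in an ending like _2 or _b are one class to them, and where a whole thing is asked for, a point or a joint stands for the part that bears it (a point fixed in the world has none). Each returns a list of dicts, best first, with "conf" (0 to 1); they miss things now and then, are a little off and sometimes report something else, mostly with a low value. They report only what shows in the picture. A call takes as long as a camera call. They do not tell look-alikes from the thing itself.
- robot.find_in(thing, camera): "extent" ([centre column, centre row, width, height] in pixels, round what is visible of it).
The state is a dict: "time": time; "joint_positions": joint angles; "qvel": joint speeds; "joint_torque": joint torques, N m; "tool_pos": TCP position; "ee_rot": TCP orientation; "wrist_force": force on the tool from outside, world axes, zero at the start; "wrist_torque": the same for the moment, N m; "width": finger opening in m; "finger_force": force on a finger pad.
Only numpy, scipy, OpenCV 4.12 (cv2) and the standard library are available. Lean on these libraries where they do the work, as an engineer would, in place of code of your own. Each camera call takes 0.05 s, during which the arm holds its last target. There are 200 camera calls.

TASK

Pick up the green handheld scanner from the mail sorting table and lower it, without dropping it, onto the sloped white charging stand: lying flat on the slope, screen outward and scan-window end uppermost, centred and straight, with its keypad end resting against the yellow lip at the bottom. Let go of it there, and leave the orange scanner where it lies.

Things in the scene. Friction and masses are not known exactly. Their poses are not given: they have to be found in the camera images.
- green_scanner_centre (a point): Centre of the loose green handheld scanner, a block 150 mm long, 60 wide, 32 thick, 0.2 to 0.4 kg, lying screen up (centre 16 mm over its underside). x: along it to the scan-window end (amber; screen half); y: across the 60 mm width, between flat sides good to grip; z: out of the screen. Seated on the stand, its centre is at x 75, y 0, z 16 mm of stand_face and the axes match.
- orange_scanner_centre (a point): Centre of the orange handheld scanner: same shape, size and axes as the green one. To be left alone.
- stand_face: Fixed stand's white sloped face, 50 mm wide, 157 mm long. Origin: mid bottom edge, at the yellow lip, 35 mm above the table. x: up the slope (35 deg), roughly away from the robot; y: across; z: square out of the face. Lip 50 mm wide, 14 mm proud. No side walls: a scanner overhangs 5 mm each side. Smooth: a released scanner slides down to the lip. Foot 180 x 110 x 8 mm under it.
There are look-alikes about, which are no part of the job. What is shaped like the part that bears green_scanner_centre but blue is not meant.

How it is judged:
By the outcome, as a careful person would: the job done as asked, in the order asked, and still so for the second after the job is handed in, with the robot touching nothing.
It also fails if it takes over 48 s, if anything falls off the work surface, if the arm or the gripper's body presses on something with over 40 N, if the wrist force passes 120 N, or if a joint passes its speed limit or range.

## Working session

There is one attempt and no reset: what is moved stays moved. The work goes in short steps, Python scripts to look and compute and a tool call to move; the robot and the scene stay as the last step left them, time stands still between calls to the robot, and variables do not carry over. Pictures are saved under pics/ and viewed, at most 13 in all, crops included, and the job is handed in when it is done.

Besides the shell and the picture viewer there is one more tool, called as a command line: name --pt "numbers of a row" for each row, then --argument value for the rest. servo_tool: Moves the arm, as the interface text tells. Scaled input: -1 to 1 covers 0.1 m each way for a shift and pi/2 rad each way for a turn. Its arguments: {"type":"object","properties":{"plan":{"type":"array","items":{"type":"array","items":{"type":"number"}}}},"required":["plan"]}

```bash
mkdir -p pics; cat > h.py <<'E'
import numpy as np, cv2
from scipy.spatial.transform import Rotation as R
from bench import robot
def cam(n):
    p=robot.camera_params(n); K=np.array(p["camera_matrix"])
    if n=="wrist":
        o=robot.get_obs(); T=np.eye(4); T[:3,:3]=R.from_euler("xyz",o["ee_rot"]).as_matrix(); T[:3,3]=o["tool_pos"]
        W=np.linalg.inv(T@np.array(p["tool_from_camera"])); return K,W[:3,:3],W[:3,3]
    return K,cv2.Rodrigues(np.array(p["rvec"],float))[0],np.array(p["tvec"],float).ravel()
def proj(c,P):
    K,r,t=c; q=(np.atleast_2d(P)@r.T+t)@K.T; return q[:,:2]/q[:,2:]
def onz(c,px,z):
    K,r,t=c; px=np.atleast_2d(px); d=np.c_[px,np.ones(len(px))]@np.linalg.inv(K).T@r; o=-r.T@t
    return o+d*((z-o[2])/d[:,2])[:,None]
def save(n,f):
    im=robot.snapshot(n); cv2.imwrite(f,im[:,:,::-1]); return im
E
python3 - <<'E'
from h import *
ims=[]
for n in ["scene","side"]:
    save(n,f"pics/{n}0.png")
    for t in ["green_scanner_centre","orange_scanner_centre","stand_face"]:
        print(n,t,[(np.round(d["extent"]).tolist(),round(d["conf"],2)) for d in robot.find_in(t,n)])
print(robot.get_obs()["ee_rot"], robot.get_obs()["time"])
for n in ["scene","side"]:
    K,r,t=cam(n); print(n,-r.T@t,r[2])
E
```

```text
scene green_scanner_centre [([353.0, 222.0, 52.0, 40.0], 0.97), ([309.0, 192.0, 44.0, 29.0], 0.82), ([329.0, 266.0, 61.0, 39.0], 0.8), ([408.0, 262.0, 67.0, 26.0], 0.71), ([303.0, 343.0, 76.0, 41.0], 0.57)]
scene orange_scanner_centre [([273.0, 229.0, 51.0, 31.0], 0.61)]
scene stand_face [([240.0, 167.0, 48.0, 28.0], 0.61)]
side green_scanner_centre [([341.0, 265.0, 48.0, 56.0], 0.75), ([252.0, 257.0, 59.0, 55.0], 0.73), ([289.0, 333.0, 65.0, 75.0], 0.66), ([130.0, 258.0, 50.0, 52.0], 0.64), ([389.0, 214.0, 62.0, 37.0], 0.6)]
side orange_scanner_centre [([297.0, 203.0, 57.0, 42.0], 0.76)]
side stand_face [([375.0, 141.0, 48.0, 50.0], 0.89)]
[-3.14137124e+00 -3.91661363e-06  2.49786045e-01] 0.4
scene [1.23975174 1.08039842 0.8573107 ] [-0.47113839 -0.70180737 -0.53431735]
side [0.02754894 0.74447436 0.81379033] [ 0.46314007 -0.5785329  -0.67141713]
```

View pics/scene0.png

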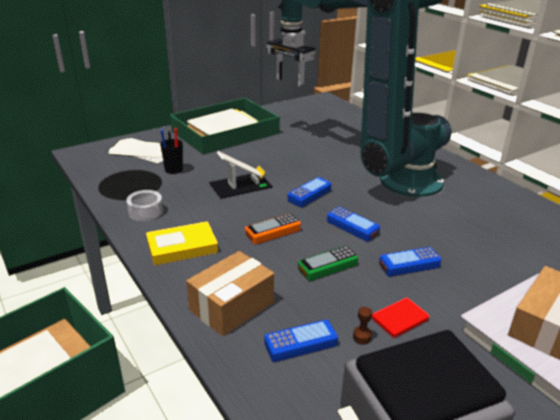

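View pics/side0.png

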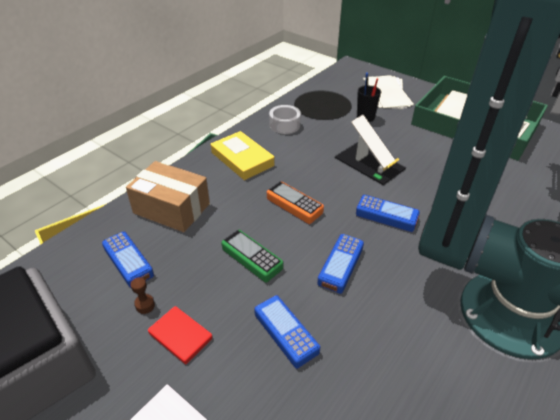

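The scene view shows green at about (329,262), orange at (273,228), blue look-alikes at (309,192), (353,222), (410,260) and (301,339), and the stand at (240,172). The side view shows green at (252,255), orange at (296,201) and the stand at (373,146).

```bash
python3 - <<'E'
from h import *
s,d=cam("scene"),cam("side")
def tri(a,b):
    P1=s[0]@np.c_[s[1],s[2]];P2=d[0]@np.c_[d[1],d[2]]
    X=cv2.triangulatePoints(P1,P2,np.array(a,float),np.array(b,float)).ravel();return X[:3]/X[3]
print("green",onz(s,[329,261],.03),onz(d,[252,254],.03),tri((329,261),(252,254)))
print("orange",tri((273,228),(296,201)))
print("stand",tri((240,168),(375,141)))
print(np.round(robot.camera_params("wrist")["tool_from_camera"],3),robot.camera_params("wrist")["camera_matrix"])
# crops
a=cv2.imread("pics/scene0.png")[210:300,230:380];b=cv2.imread("pics/side0.png")[100:290,200:420]
c=cv2.imread("pics/scene0.png")[140:200,190:290]
f=lambda x,w,h:cv2.resize(x,(w,h),interpolation=cv2.INTER_CUBIC)
L=np.vstack([f(a,400,300),f(c,400,300)]);cv2.imwrite("pics/c1.png",np.hstack([L,f(b,400,600)]) if 0 else np.hstack([L,cv2.copyMakeBorder(f(b,400,345),0,255,0,0,cv2.BORDER_CONSTANT)]))
E
```

```text
green [[0.52760357 0.2386058  0.03      ]] [[0.51682224 0.23301428 0.03      ]] [0.520783   0.22961051 0.02245755]
orange [0.55582449 0.01698151 0.01679652]
stand [ 0.49841186 -0.27317989  0.06730486]
[[ 0.    -0.967 -0.254  0.073]
 [ 1.     0.    -0.001 -0.   ]
 [ 0.001 -0.254  0.967 -0.162]
 [ 0.     0.     0.     1.   ]] [[326.61693617   0.         277.13497506]
 [  0.         326.61693617 208.93326152]
 [  0.           0.           1.        ]]
```

View pics/c1.png

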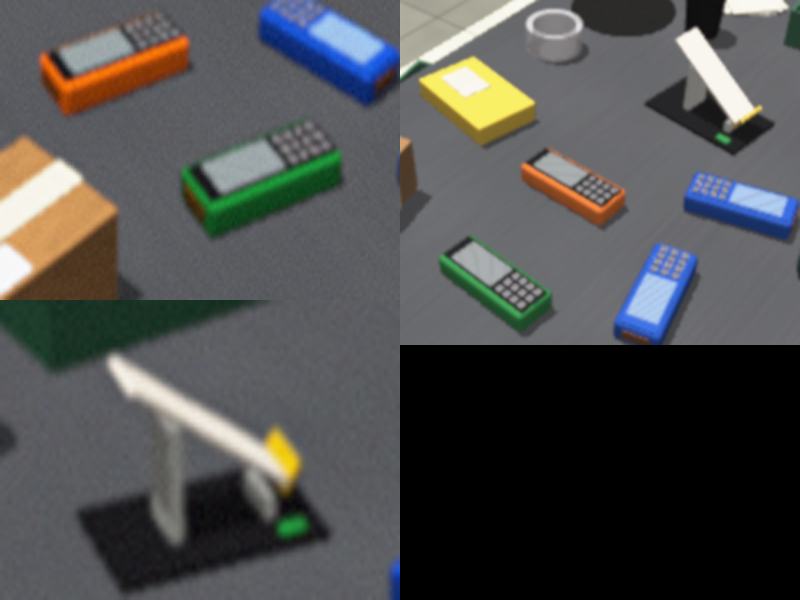

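Green is the only green scanner. Its amber scan-window end is at the left in the scene view (about 300,268), away from the robot, and its keypad end is at about (353,255). The stand's white face rises away from the robot, with the yellow lip nearest. I'll view the stand with the wrist camera first.

servo_tool --pt "0.32 -0.15 -0.07 0 0 0 94" --pt "0.64 -0.3 -0.14 0 0 0 94" --pt "0.95 -0.44 -0.2 0 0 0 94" --pt "0.95 -0.44 -0.2 0 0 0 94"

```text
time: 0.73
tool_pos: [0.2211, -0.4643, 0.2447]
ee_rot: [3.139, -0.003, 0.256]
wrist_force: [-0.6, -0.6, 0.0]
width: 0.094
finger_force: 0.0
```

servo_tool --pt "0.32 -0.15 -0.07 0 0 0 94" --pt "0.64 -0.3 -0.14 0 0 0 94" --pt "0.95 -0.44 -0.2 0 0 0 94" --pt "0.95 -0.44 -0.2 0 0 0 94"

```text
time: 1.07
tool_pos: [0.3021, -0.3982, 0.2643]
ee_rot: [3.139, -0.003, 0.256]
wrist_force: [-0.8, 1.0, 0.0]
width: 0.0943
finger_force: 0.0
```

servo_tool --pt "0.32 -0.15 -0.07 0 0 0 94" --pt "0.64 -0.3 -0.14 0 0 0 94" --pt "0.95 -0.44 -0.2 0 0 0 94" --pt "0.95 -0.44 -0.2 0 0 0 94" --pt "0.95 -0.44 -0.2 0 0 0 94"

```text
time: 1.48
tool_pos: [0.3801, -0.3344, 0.2827]
ee_rot: [3.141, 0.0, 0.253]
wrist_force: [-0.0, -0.2, -0.3]
width: 0.094
finger_force: 0.0
```

```bash
python3 - <<'E'
from h import *
o=robot.get_obs();print(o["time"],o["tool_pos"],o["ee_rot"],np.abs(o["qvel"]).max())
c=cam("wrist");np.savez("w1.npz",K=c[0],r=c[1],t=c[2])
save("wrist","pics/w1.png")
for t in ["stand_face","green_scanner_centre"]: print([(np.round(d["extent"]).tolist(),round(d["conf"],2)) for d in robot.find_in(t,"wrist")])
E
```

```text
1.4833 [ 0.38006817 -0.3343991   0.28267868] [3.14057760e+00 4.22424664e-04 2.52521297e-01] 0.046008887052676674
[([248.0, 72.0, 84.0, 144.0], 0.66)]
[([92.0, 156.0, 71.0, 116.0], 0.87)]
```

View pics/w1.png

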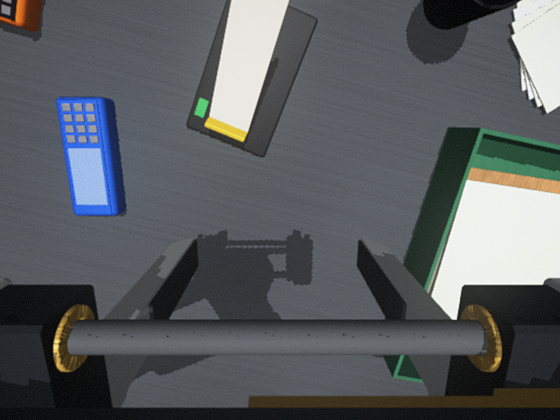

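The wrist view shows the stand face running from the lip at (227,130) up past the top edge, tilted about 15° right of up. I'll move 8 cm forward to see all of it.

servo_tool --pt "0.4 -0.15 -0.1 0 0 0 94" --pt "0.8 -0.3 -0.2 0 0 0 94" --pt "0.8 -0.3 -0.2 0 0 0 94" --pt "0.8 -0.3 -0.2 0 0 0 94"

```text
time: 1.97
tool_pos: [0.4501, -0.2859, 0.3025]
ee_rot: [3.141, 0.0, 0.251]
wrist_force: [0.4, -0.2, -0.4]
width: 0.0941
finger_force: 0.0
```

```bash
python3 - <<'E'
from h import *
o=robot.get_obs();print(o["time"],o["tool_pos"],o["ee_rot"],np.abs(o["qvel"]).max())
c=cam("wrist");np.savez("w2.npz",K=c[0],r=c[1],t=c[2])
im=save("wrist","pics/w2.png")
cv2.imwrite("pics/w2c.png",cv2.resize(im[0:300,130:430,::-1],(600,600),interpolation=cv2.INTER_CUBIC))
E
```

```text
1.9667 [ 0.45008388 -0.28592314  0.30252463] [3.14106274e+00 1.41280813e-04 2.51091839e-01] 0.03977122482734272
```

View pics/w2c.png

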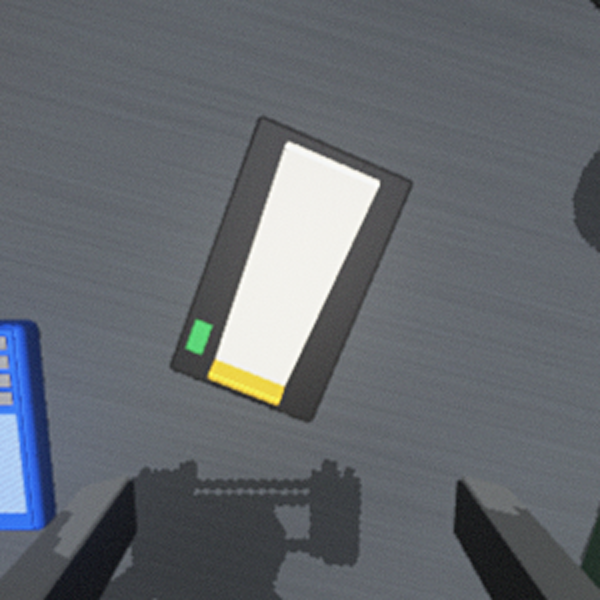

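The crop shows the stand's full white face: top corners at crop (286,142) and (380,182), bottom edge from (216,360) to (286,385) at the yellow lip. I'll fit the stand pose from these and check it in the side camera.

```bash
cat >> h.py <<'E'
from scipy.optimize import least_squares
def stand(x,y,yaw,z=.035): return R.from_euler("z",yaw).as_matrix()@R.from_euler("y",-np.radians(35)).as_matrix(), np.array([x,y,z])
FC=np.array([[0,.025,0],[0,-.025,0],[.157,-.025,0],[.157,.025,0]])
def quad(mask):
    cs,_=cv2.findContours(mask,cv2.RETR_EXTERNAL,cv2.CHAIN_APPROX_NONE); c=max(cs,key=cv2.contourArea)
    # line fits to four sides split by approx polygon corners
    h=cv2.convexHull(c); e=2
    while True:
        p=cv2.approxPolyDP(h,e,True)[:,0].astype(float)
        if len(p)<=4: break
        e+=.5
    pts=c[:,0].astype(float); L=[]
    for i in range(4):
        a,b=p[i],p[(i+1)%4]; d=b-a; n=np.linalg.norm(d); d/=n
        s=(pts-a)@d; q=(pts-a)@np.array([-d[1],d[0]])
        k=(s>.15*n)&(s<.85*n)&(abs(q)<3)
        vx,vy,x0,y0=cv2.fitLine(pts[k].astype(np.float32),cv2.DIST_HUBER,0,.01,.01).ravel(); L.append(np.cross([x0,y0,1],[x0+vx,y0+vy,1]))
    out=[np.cross(L[i-1],L[i]) for i in range(4)]
    return np.array([o[:2]/o[2] for o in out])
E
python3 - <<'E'
from h import *
z=np.load("w2.npz");c=(z["K"],z["r"],z["t"])
im=cv2.imread("pics/w2.png");m=(im.min(2)>200).astype(np.uint8)
m[:, :200]=0;m[:,350:]=0;m[230:]=0
q=quad(m);print("quad",np.round(q,1))
g=np.array([[238,180],[273,193],[320,91],[273,71]],float)
Q=np.array([q[np.argmin(((q-a)**2).sum(1))] for a in g]);print(np.round(Q,1))
def res(p):
    r,t=stand(*p); return (proj(c,FC@r.T+t)-Q).ravel()
for z0 in (None,.035):
    f=least_squares(res,[.45,-.27,-.1]+([] if z0 else [.035]));print(np.round(f.x,4),np.round(f.fun,2))
p=f.x
r,t=stand(*p)
for n in("scene","side"): print(n,np.round(proj(cam(n),FC@r.T+t),1).tolist())
cen=r@[.075,0,.016]+t;print(cen)
E
```

```text
quad [[273.7  70.8]
 [319.2  90.9]
 [271.6 191.8]
 [237.9 178.4]]
[[237.9 178.4]
 [271.6 191.8]
 [319.2  90.9]
 [273.7  70.8]]
[ 0.4366 -0.2583 -0.136   0.0348] [-0.5  -0.62  0.76 -0.13  0.79  0.53 -0.96  0.02]
[ 0.4366 -0.2583 -0.136 ] [-0.52 -0.59  0.76 -0.1   0.81  0.52 -0.96 -0.  ]
scene [[261.4, 175.5], [255.3, 168.9], [216.9, 150.8], [222.5, 157.3]]
side [[383.7, 167.7], [394.5, 160.3], [362.7, 115.2], [351.4, 121.6]]
[ 0.48834258 -0.26534869  0.09112467]
```

The fitted stand pose is origin (0.437, -0.258, 0.035), yaw -0.136. It matches the side view to within 1–2 px. Next I'll go over the green scanner.

servo_tool --pt "0.1 -0.33 0 0 0 0 94" --pt "0.2 -0.66 0 0 0 0 94" --pt "0.29 -0.98 0 0 0 0 94"

```text
time: 2.27
tool_pos: [0.4518, -0.1845, 0.3014]
ee_rot: [-3.141, 0.002, 0.245]
wrist_force: [0.9, 0.3, 0.3]
width: 0.0942
finger_force: 0.0
```

servo_tool --pt "0.1 -0.33 0 0 0 0 94" --pt "0.2 -0.66 0 0 0 0 94" --pt "0.29 -0.98 0 0 0 0 94"

```text
time: 2.52
tool_pos: [0.456, -0.0819, 0.3019]
ee_rot: [3.141, 0.001, 0.246]
wrist_force: [0.9, 0.3, 0.0]
width: 0.0936
finger_force: 0.0
```

servo_tool --pt "0.1 -0.33 0 0 0 0 94" --pt "0.2 -0.66 0 0 0 0 94" --pt "0.29 -0.98 0 0 0 0 94"

```text
time: 2.77
tool_pos: [0.4603, 0.0201, 0.3019]
ee_rot: [3.141, 0.001, 0.246]
wrist_force: [0.5, 0.4, -0.7]
width: 0.0941
finger_force: 0.0
```

servo_tool --pt "0.1 -0.33 0 0 0 0 94" --pt "0.2 -0.66 0 0 0 0 94" --pt "0.29 -0.98 0 0 0 0 94"

```text
time: 3.02
tool_pos: [0.4646, 0.1222, 0.3019]
ee_rot: [3.141, 0.001, 0.247]
wrist_force: [-0.1, -0.2, -0.3]
width: 0.0938
finger_force: 0.0
```

servo_tool --pt "0.1 -0.33 0 0 0 0 94" --pt "0.2 -0.66 0 0 0 0 94" --pt "0.29 -0.98 0 0 0 0 94" --pt "0.29 -0.98 0 0 0 0 94" --pt "0.29 -0.98 0 0 0 0 94"

```text
time: 3.43
tool_pos: [0.4689, 0.224, 0.3014]
ee_rot: [3.14, 0.002, 0.25]
wrist_force: [0.3, -0.9, 0.1]
width: 0.0937
finger_force: 0.0
```

```bash
python3 - <<'E'
from h import *
o=robot.get_obs();print(o["time"],o["tool_pos"],o["ee_rot"],np.abs(o["qvel"]).max())
c=cam("wrist");np.savez("w3.npz",K=c[0],r=c[1],t=c[2])
im=save("wrist","pics/w3.png")
print([(np.round(d["extent"]).tolist(),round(d["conf"],2)) for d in robot.find_in("green_scanner_centre","wrist")])
E
```

```text
3.4333 [0.46893259 0.22399786 0.30137011] [3.14009326e+00 2.12557699e-03 2.49965005e-01] 0.03841397583434503
[([285.0, 137.0, 82.0, 125.0], 0.82), ([182.0, 234.0, 80.0, 83.0], 0.67), ([324.0, 270.0, 98.0, 49.0], 0.63), ([462.0, 286.0, 54.0, 62.0], 0.62)]
```

View pics/w3.png

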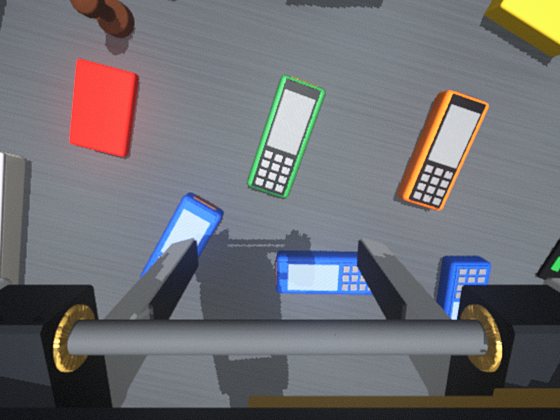

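The wrist view shows green centred at about (286,136), scan-window end up at (304,82) and keypad end down at (268,190). Orange is at (445,150), well clear. I'll fit the box silhouette.

```bash
cat >> h.py <<'E'
def boxfit(c,im,p0,zc=.016):
    b,g,r=[im[:,:,i].astype(int) for i in range(3)]
    m=((g>r+30)&(g>b+20)).astype(np.uint8); n,l,s,_=cv2.connectedComponentsWithStats(cv2.morphologyEx(m,cv2.MORPH_CLOSE,np.ones((3,3))))
    px=proj(c,[[p0[0],p0[1],zc+.016]])[0]
    i=min((i for i in range(1,n) if s[i,4]>150),key=lambda i:np.hypot(s[i,0]+s[i,2]/2-px[0],s[i,1]+s[i,3]/2-px[1]))
    y,x=np.where(l==i); a=np.linspace(0,2*np.pi,72,endpoint=False); D=np.c_[np.cos(a),np.sin(a)]
    H=(np.c_[x,y]@D.T).max(0)+.3
    V=np.array([[i,j,k] for i in(-.075,.075) for j in(-.03,.03) for k in(-.016,.016)])
    f=least_squares(lambda p:(proj(c,V@R.from_euler("z",p[2]).as_matrix().T+[p[0],p[1],zc])@D.T).max(0)-H,p0,loss="soft_l1")
    return f.x,np.abs(f.fun).mean(),s[i]
E
python3 - <<'E'
from h import *
z=np.load("w3.npz");c=(z["K"],z["r"],z["t"])
p,e,s=boxfit(c,cv2.imread("pics/w3.png"),[.52,.23,0]);print(p,e,s)
for n in("scene","side"): print(n,boxfit(cam(n),cv2.imread(f"pics/{n}0.png"),p))
o=robot.get_obs();Rt=R.from_euler("xyz",o["ee_rot"]).as_matrix()
d=np.r_[p[:2],.021]-o["tool_pos"];print("tool shift",Rt.T@d/.1)
Rg=R.from_euler("z",p[2]).as_matrix()@np.diag([1,-1,-1])
print("rotvec",R.from_matrix(Rt.T@Rg).as_rotvec()/(np.pi/2), "end",R.from_matrix(Rg).as_euler("xyz"))
E
```

```text
[ 0.52137386  0.22813634 -0.08367938] 2.11507562164417 [ 247   75   78  123 1480]
scene (array([ 0.51928886,  0.22448374, -0.02298665]), np.float64(2.3103634749395296), array([298, 255,  60,  26, 598], dtype=int32))
side (array([ 0.52796384,  0.22415795, -0.12594238]), np.float64(1.6163150171555096), array([221, 230,  62,  52, 742], dtype=int32))
tool shift [0.52154806 0.0725284  2.81019126]
rotvec [0.00092991 0.0004333  0.21069866] end [ 3.14159265  0.         -0.08367938]
```

```bash
python3 - <<'E'
from h import *
z=np.load("w3.npz");c=(z["K"],z["r"],z["t"]);im=cv2.imread("pics/w3.png")
b,g,r=[im[:,:,i].astype(int) for i in range(3)]
for th in (30,60):
    m=((g>r+th)&(g>b+th*.7)).astype(np.uint8);m[:70]=0;m[205:]=0;m[:,:240]=0;m[:,335:]=0
    q=quad(m);w=onz(c,q,.032);print(np.round(q,1).tolist());print(np.round(w[:,:2],4).tolist(),w.mean(0))
    for i in range(4):
        d=w[i]-w[i-1];print(round(np.hypot(*d[:2])*1e3,1),round(np.arctan2(d[1],d[0]),3))
cv2.imwrite("pics/w3c.png",cv2.resize(im[65:205,235:335],(500,600)[::1] if 0 else (428,600),interpolation=cv2.INTER_NEAREST))
E
```

```text
[[282.2, 73.8], [325.6, 90.5], [286.1, 198.9], [245.9, 184.2]]
[[0.5978, 0.2508], [0.5924, 0.1935], [0.4463, 0.2061], [0.4524, 0.2633]] [0.52220699 0.22841128 0.032     ]
145.9 -0.086
57.5 -1.665
146.6 3.056
57.5 1.464
[[282.5, 74.2], [325.3, 90.2], [286.0, 198.2], [246.0, 184.4]]
[[0.5974, 0.2503], [0.5927, 0.194], [0.4471, 0.2063], [0.4523, 0.2631]] [0.52235134 0.22843553 0.032     ]
145.7 -0.088
56.5 -1.655
146.1 3.057
57.0 1.48
```

View pics/w3c.png

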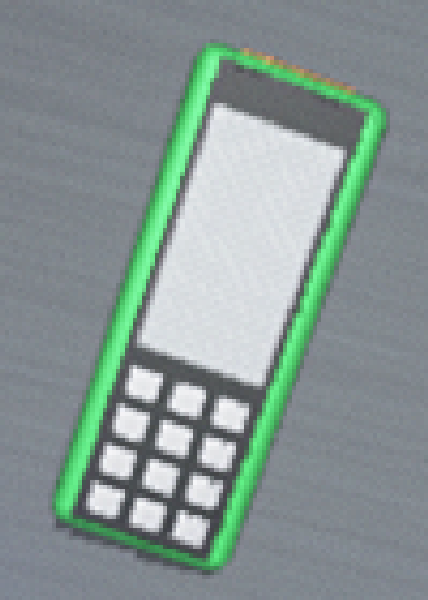

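Yaw (-0.085) and centre (0.522, 0.228) agree between both fits. The crop shows the dark scan-window end at the top and the keypad at the bottom. I'll align and start down.

servo_tool --pt "0.18 0.03 0.3 0 0 0.071 94" --pt "0.36 0.06 0.6 0 0 0.142 94" --pt "0.525 0.09 0.9 0 0 0.213 94" --pt "0.525 0.09 0.9 0 0 0.213 94"

```text
time: 3.87
tool_pos: [0.5212, 0.2253, 0.2044]
ee_rot: [3.135, 0.011, -0.092]
wrist_force: [-1.1, -1.4, -1.2]
width: 0.0938
finger_force: 0.0
```

servo_tool --pt "0 0 0.35 0 0 0 94" --pt "0 0 0.7 0 0 0 94" --pt "0 0 1.0 0 0 0 94" --pt "0 0 1.0 0 0 0 94" --pt "0 0 1.0 0 0 0 94" --pt "0 0 1.0 0 0 0 94"

```text
time: 4.37
tool_pos: [0.5235, 0.2287, 0.1156]
ee_rot: [-3.14, -0.004, -0.085]
wrist_force: [-0.1, -0.4, 0.3]
width: 0.0939
finger_force: 0.0
```

```bash
python3 - <<'E'
from h import *
o=robot.get_obs();print(o["time"],o["tool_pos"],o["ee_rot"])
Rt=R.from_euler("xyz",o["ee_rot"]).as_matrix();print(Rt.T@(np.array([.5222,.2284,.0215])-o["tool_pos"])/.1)
E
```

```text
4.3667 [0.52353914 0.22865907 0.1156119 ] [-3.14013587 -0.00409351 -0.08529052]
[-0.0169744   0.005093    0.94105095]
```

servo_tool --pt "-0.01 0 0.25 0 0 0 94" --pt "-0.01 0 0.5 0 0 0 94" --pt "-0.01 0 0.7 0 0 0 94" --pt "-0.01 0 0.85 0 0 0 94" --pt "-0.01 0 0.91 0 0 0 94" --pt "-0.01 0 0.91 0 0 0 94" --pt "-0.01 0 0.91 0 0 0 94"

```text
time: 4.95
tool_pos: [0.5228, 0.2296, 0.024]
ee_rot: [-3.14, -0.004, -0.085]
wrist_force: [0.4, -0.7, 0.4]
width: 0.0942
finger_force: 0.0
```

servo_tool --pt "0 0.01 0.025 0 0 0 94" --pt "0 0.01 0.025 0 0 0 94" --pt "0 0.01 0.025 0 0 0 50" --pt "0 0.01 0.025 0 0 0 50" --pt "0 0.01 0.025 0 0 0 50" --pt "0 0.01 0.025 0 0 0 50" --pt "0 0.01 0.025 0 0 0 50" --pt "0 0.01 0.025 0 0 0 50" --pt "0 0.01 0.025 0 0 0 50" --pt "0 0.01 0.025 0 0 0 50"

```text
time: 5.78
tool_pos: [0.5209, 0.2281, 0.0189]
ee_rot: [3.141, 0.0, -0.085]
wrist_force: [0.0, -0.4, 0.1]
width: 0.06
finger_force: 30.0
```

Gripped: width 60 mm, force 30 N. Lifting.

servo_tool --pt "0 0 -0.1 0 0 0 50" --pt "0 0 -0.3 0 0 0 50" --pt "0 0 -0.55 0 0 0 50" --pt "0 0 -0.8 0 0 0 50" --pt "0 0 -1.0 0 0 0 50"

```text
time: 6.2
tool_pos: [0.521, 0.2283, 0.1208]
ee_rot: [-3.141, -0.001, -0.085]
wrist_force: [0.1, 0.4, -1.9]
width: 0.0596
finger_force: 30.0
```

servo_tool --pt "0 0 -0.25 0 0 0 50" --pt "0 0 -0.5 0 0 0 50" --pt "0 0 -0.75 0 0 0 50" --pt "0 0 -1.0 0 0 0 50" --pt "0 0 -1.0 0 0 0 50" --pt "0 0 -1.0 0 0 0 50"

```text
time: 6.7
tool_pos: [0.5215, 0.2285, 0.2204]
ee_rot: [-3.14, -0.003, -0.085]
wrist_force: [0.0, -0.6, -3.4]
width: 0.0599
finger_force: 30.0
```

```bash
cat >> h.py <<'E'
SP=(.4366,-.2583,-.136)
def toolgoal(x,z,dx=0.0,dz=.0029,dy=0.0,dyaw=0.0):
    # tool pose for scanner centre at (x,0,z) of stand; (dx,dy,dz) scanner centre in the tool frame
    r,t=stand(*SP); Rg=r@np.diag([1,-1,-1])@R.from_euler("z",-dyaw).as_matrix()
    return Rg, r@[x,0,z]+t-Rg@[dx,dy,dz]
def togo(Rg,pg):
    o=robot.get_obs();Rt=R.from_euler("xyz",o["ee_rot"]).as_matrix()
    print("t",o["time"],"pos",np.round(o["tool_pos"],4),"w",o["width"],"f",np.round(o["wrist_force"],1))
    print("goal",np.round(pg,4),"shift",np.round(Rt.T@(pg-o["tool_pos"])/.1,3),"turn",np.round(R.from_matrix(Rt.T@Rg).as_rotvec()/(np.pi/2),3))
E
python3 - <<'E'
from h import *
o=robot.get_obs();print(o["joint_positions"],o["finger_force"])
togo(*toolgoal(.085,.10))
togo(*toolgoal(.085,.06))
E
```

```text
[3.13356843e-01 1.28461088e-01 1.32975566e+00 2.92708388e-05
 1.68005450e+00 1.96889220e+00] 29.99865084886551
t 6.7 pos [0.5215 0.2285 0.2204] w 0.0598569655300022 f [ 0.  -0.6 -3.4]
goal [ 0.4471 -0.2597  0.168 ] shift [-0.33   4.929  0.516] turn [-0.011  0.387  0.031]
t 6.7 pos [0.5215 0.2285 0.2204] w 0.0598569655300022 f [ 0.  -0.6 -3.4]
goal [ 0.4698 -0.2628  0.1353] shift [-0.102  4.941  0.844] turn [-0.011  0.387  0.031]
```

servo_tool --pt "-0.01 0.15 0 0 0 0 50" --pt "-0.02 0.4 0 0 0 0 50" --pt "-0.05 0.7 0 0 0 0 50" --pt "-0.07 1.0 0 0 0 0 50"

```text
time: 7.03
tool_pos: [0.5035, 0.1276, 0.2155]
ee_rot: [3.14, 0.006, -0.084]
wrist_force: [-0.0, -0.0, -1.9]
width: 0.0598
finger_force: 30.0
```

servo_tool --pt "-0.02 0.33 0 0 0 0 50" --pt "-0.05 0.66 0 0 0 0 50" --pt "-0.07 1.0 0 0 0 0 50"

```text
time: 7.28
tool_pos: [0.4877, 0.0283, 0.2158]
ee_rot: [3.141, 0.006, -0.085]
wrist_force: [-0.1, -0.5, -3.1]
width: 0.0597
finger_force: 30.0
```

servo_tool --pt "-0.02 0.33 0 0 0 0 50" --pt "-0.05 0.66 0 0 0 0 50" --pt "-0.07 1.0 0 0 0 0 50"

```text
time: 7.53
tool_pos: [0.4721, -0.0705, 0.2159]
ee_rot: [-3.141, 0.005, -0.085]
wrist_force: [1.4, 0.8, -2.5]
width: 0.0601
finger_force: 30.0
```

servo_tool --pt "-0.02 0.33 0 0 0 0 50" --pt "-0.05 0.66 0 0 0 0 50" --pt "-0.07 1.0 0 0 0 0 50"

```text
time: 7.78
tool_pos: [0.4567, -0.1692, 0.2159]
ee_rot: [-3.14, 0.005, -0.085]
wrist_force: [0.3, 0.4, -2.1]
width: 0.0596
finger_force: 30.0
```

servo_tool --pt "-0.02 0.3 0 0 0 0 50" --pt "-0.04 0.6 0 0 0 0 50" --pt "-0.06 0.85 0 0 0 0 50" --pt "-0.06 0.95 0 0 0 0 50" --pt "-0.06 0.95 0 0 0 0 50"

```text
time: 8.2
tool_pos: [0.4433, -0.2637, 0.2161]
ee_rot: [-3.14, 0.005, -0.089]
wrist_force: [-0.2, 0.5, -2.3]
width: 0.0595
finger_force: 30.0
```

servo_tool --pt "0 0 0 0 0.06 0 50" --pt "0 0 0 0 0.12 0 50" --pt "0 0 0 0 0.19 0 50" --pt "0 0 0 0 0.26 0.01 50" --pt "0 0 0 0 0.33 0.02 50" --pt "0 0 0 0 0.388 0.03 50" --pt "0 0 0 0 0.388 0.03 50" --pt "0 0 0 0 0.388 0.03 50" --pt "0 0 0 0 0.388 0.03 50" --pt "0 0 0 0 0.388 0.03 50"

```text
time: 9.03
tool_pos: [0.4463, -0.2621, 0.2203]
ee_rot: [-3.126, -0.609, -0.136]
wrist_force: [-0.3, 0.0, -2.5]
width: 0.06
finger_force: 30.0
```

```bash
python3 - <<'E'
from h import *
print(robot.get_obs()["joint_positions"],robot.get_obs()["finger_force"])
togo(*toolgoal(.085,.06))
c=cam("wrist");np.savez("w4.npz",K=c[0],r=c[1],t=c[2]);a=save("wrist","pics/w4.png")
b=save("side","pics/s4.png");d=save("scene","pics/sc4.png")
f=lambda x,w,h:cv2.resize(x,(w,h),interpolation=cv2.INTER_CUBIC)
top=np.hstack([f(b[40:220,280:460],400,400),f(d[90:220,170:300],400,400)])
cv2.imwrite("pics/m4.png",top[:,:,::-1])
E
```

```text
[-0.91658042 -0.35484297  1.88395094  0.45964618  1.20123517  0.70742204] 29.998912811279297
t 9.0333 pos [ 0.4463 -0.2621  0.2203] w 0.06001263243703965 f [-0.3  0.  -2.5]
goal [ 0.4698 -0.2628  0.1353] shift [-0.294 -0.012  0.832] turn [-0.01   0.001 -0.   ]
```

View pics/m4.png

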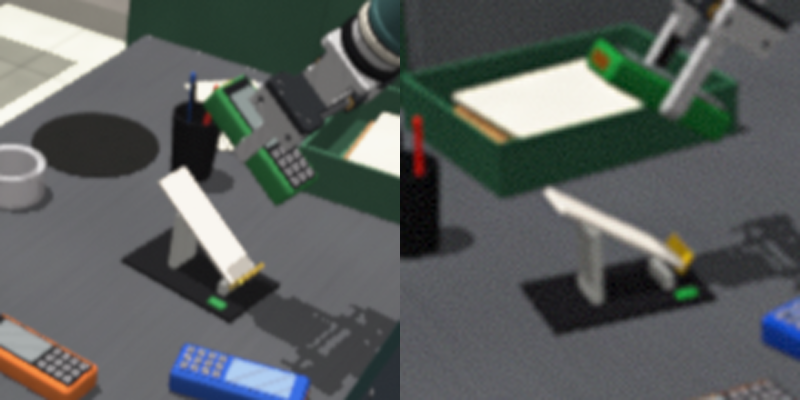

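The side view (left) shows the scanner held above the face, parallel to the slope, scan end up and screen outward. The lip is at crop (245,275). Now lowering.

servo_tool --pt "-0.1 0 0.28 0 0 0 50" --pt "-0.2 -0.01 0.56 -0.01 0 0 50" --pt "-0.29 -0.01 0.83 -0.01 0 0 50" --pt "-0.29 -0.01 0.83 -0.01 0 0 50" --pt "-0.29 -0.01 0.83 -0.01 0 0 50" --pt "-0.29 -0.01 0.83 -0.01 0 0 50" --pt "-0.29 -0.01 0.83 -0.01 0 0 50"

```text
time: 9.77
tool_pos: [0.47, -0.2643, 0.1374]
ee_rot: [3.139, -0.613, -0.137]
wrist_force: [-0.0, -0.0, -2.2]
width: 0.0598
finger_force: 30.0
```

```bash
python3 - <<'E'
from h import *
print(robot.get_obs()["joint_positions"])
togo(*toolgoal(.083,.022))
c=cam("wrist");np.savez("w5.npz",K=c[0],r=c[1],t=c[2]);a=save("wrist","pics/w5.png")
f=lambda x,w,h:cv2.resize(x,(w,h),interpolation=cv2.INTER_CUBIC)
b=save("side","pics/s5.png");d=save("scene","pics/sc5.png")
cv2.imwrite("pics/m5.png",np.vstack([np.hstack([f(b[90:200,320:430],300,300),f(d[110:220,190:300],300,300)]),f(a[110:310,80:480],600,300)])[:,:,::-1])
E
```

```text
[-0.8579136  -0.26083177  1.98541709  0.47119609  0.98376019  0.67309743]
t 9.7667 pos [ 0.47   -0.2643  0.1374] w 0.05975667151565848 f [-0.  -0.  -2.2]
goal [ 0.4898 -0.2656  0.103 ] shift [-0.037 -0.016  0.395] turn [ 0.002 -0.001 -0.   ]
```

View pics/m5.png

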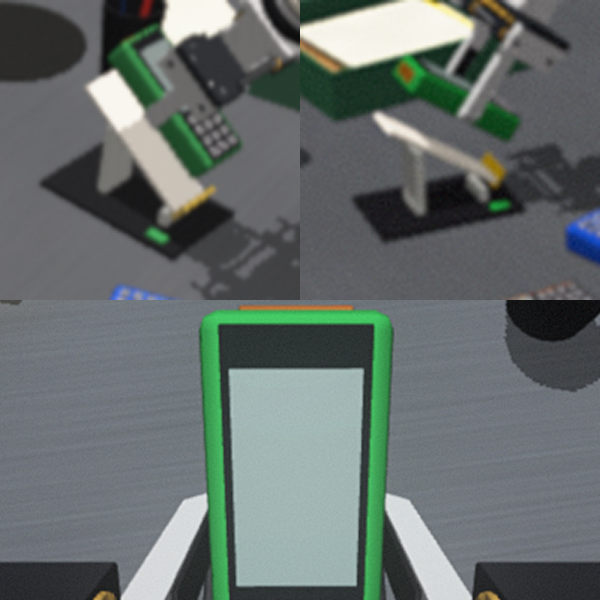

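The wrist view (bottom) shows the scanner straight in the jaws, and the side views show it parallel to the face. Continuing down, then creeping to contact.

servo_tool --pt "-0.01 0 0.1 0 0 0 50" --pt "-0.02 -0.01 0.2 0 0 0 50" --pt "-0.03 -0.015 0.3 0 0 0 50" --pt "-0.037 -0.016 0.37 0 0 0 50" --pt "-0.037 -0.016 0.37 0 0 0 50" --pt "-0.037 -0.016 0.37 0 0 0 50" --pt "-0.037 -0.016 0.37 0 0 0 50"

```text
time: 10.5
tool_pos: [0.4873, -0.2638, 0.1017]
ee_rot: [-3.14, -0.609, -0.139]
wrist_force: [0.0, -0.9, -3.1]
width: 0.0597
finger_force: 30.0
```

```bash
python3 - <<'E'
from h import *
togo(*toolgoal(.080,.016))
# scan-end edge in hand frame from w5
p=robot.camera_params("wrist");T=np.array(p["tool_from_camera"]);K=np.array(p["camera_matrix"])
im=cv2.imread("pics/w5.png").astype(int);b,g,r=im[:,:,0],im[:,:,1],im[:,:,2]
m=(g>r+50)&(g>b+40);col=m[:300,270:290].sum(1)>10;row=np.where(col)[0][0]
for rr in(150,200,230):
    x=np.where(m[rr,150:420])[0]+150;print("row",rr,x.min(),x.max())
for px,z in(((277,row),-.0131),((277,row),-.011)):
    d=T[:3,:3]@np.linalg.inv(K)@[*px,1];o=T[:3,3];print(row,o+d*(z-o[2])/d[2])
E
```

```text
t 10.5 pos [ 0.4873 -0.2638  0.1017] w 0.059713570051421305 f [ 0.  -0.9 -3.1]
goal [ 0.4908 -0.2657  0.0964] shift [-0.     0.014  0.065] turn [ 0.     0.001 -0.001]
row 150 214 340
row 200 217 337
row 230 218 336
117 [ 0.07574481 -0.00024229 -0.0131    ]
117 [ 0.07578042 -0.00024532 -0.011     ]
```

servo_tool --pt "0 0.01 0.02 0 0 0 50" --pt "0 0.014 0.035 0 0 0 50" --pt "0 0.014 0.045 0 0 0 50" --pt "0 0.014 0.05 0 0 0 50" --pt "0 0.014 0.05 0 0 0 50" --pt "0 0.014 0.05 0 0 0 50"

```text
time: 11.0
tool_pos: [0.4898, -0.2657, 0.0978]
ee_rot: [-3.141, -0.609, -0.139]
wrist_force: [-0.3, -0.2, -2.2]
width: 0.0597
finger_force: 30.0
```

```bash
python3 - <<'E'
from h import *
togo(*toolgoal(.076,.016,dx=.001))
E
```

```text
t 11.0 pos [ 0.4898 -0.2657  0.0978] w 0.059686907069971394 f [-0.3 -0.2 -2.2]
goal [ 0.4867 -0.2652  0.0935] shift [-0.05  -0.001  0.018] turn [ 0.     0.001 -0.001]
```

No contact yet. I'll go 1.5 mm further in, then slide down toward the lip.

servo_tool --pt "0 0 0.01 0 0 0 50" --pt "0 0 0.018 0 0 0 50" --pt "0 0 0.018 0 0 0 50" --pt "0 0 0.018 0 0 0 50"

```text
time: 11.33
tool_pos: [0.4907, -0.266, 0.0971]
ee_rot: [-3.141, -0.609, -0.138]
wrist_force: [-5.7, 1.8, 1.7]
width: 0.0599
finger_force: 30.0
```

servo_tool --pt "-0.01 0 0 0 0 0 50" --pt "-0.02 0 0 0 0 0 50" --pt "-0.03 0 0 0 0 0 50" --pt "-0.035 0 0 0 0 0 50" --pt "-0.035 0 0 0 0 0 50"

```text
time: 11.75
tool_pos: [0.4886, -0.2661, 0.0956]
ee_rot: [3.141, -0.611, -0.138]
wrist_force: [-2.5, 1.0, 5.2]
width: 0.0597
finger_force: 30.0
```

```bash
python3 - <<'E'
from h import *
togo(*toolgoal(.075,.016,dx=.001))
f=lambda x,w,h:cv2.resize(x,(w,h),interpolation=cv2.INTER_CUBIC)
b=save("side","pics/s6.png");d=save("scene","pics/sc6.png")
cv2.imwrite("pics/m6.png",np.hstack([f(b[90:200,320:430],400,400),f(d[120:210,200:290],400,400)])[:,:,::-1])
E
```

```text
t 11.75 pos [ 0.4886 -0.2661  0.0956] w 0.05970616681883911 f [-2.5  1.   5.2]
goal [ 0.4859 -0.265   0.0929] shift [-0.038 -0.006  0.006] turn [ 0.001 -0.    -0.001]
```

View pics/m6.png

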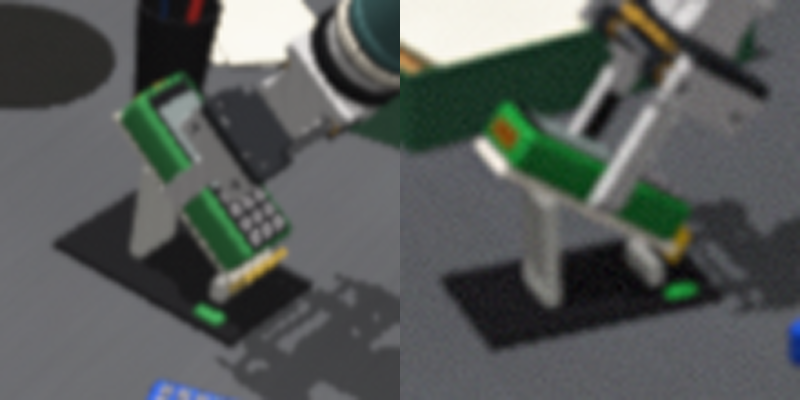

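The scanner lies on the face, contact force about 6 N, with the keypad end a few mm from the lip. Sliding the rest of the way.

servo_tool --pt "-0.01 -0.003 0 0 0 0 50" --pt "-0.02 -0.005 0 0 0 0 50" --pt "-0.03 -0.005 0 0 0 0 50" --pt "-0.035 -0.005 0 0 0 0 50" --pt "-0.035 -0.005 0 0 0 0 50"

```text
time: 12.27
tool_pos: [0.4858, -0.2652, 0.0936]
ee_rot: [3.141, -0.611, -0.138]
wrist_force: [-2.8, 0.4, 5.3]
width: 0.0599
finger_force: 30.0
```

```bash
python3 - <<'E'
from h import *
togo(*toolgoal(.075,.016,dx=.001))
o=robot.get_obs();print(R.from_euler("xyz",o["ee_rot"]).as_matrix().T@o["wrist_force"])
E
```

```text
t 12.2667 pos [ 0.4858 -0.2652  0.0936] w 0.05991958907169097 f [-2.8  0.4  5.3]
goal [ 0.4859 -0.265   0.0929] shift [-0.003 -0.002  0.006] turn [ 0.001 -0.    -0.001]
[ 0.70952556 -0.05248639 -5.95772956]
```

servo_tool --pt "-0.007 0 0 0 0 0 50" --pt "-0.015 0 0 0 0 0 50" --pt "-0.015 0 0 0 0 0 50" --pt "-0.015 0 0 0 0 0 50"

```text
time: 12.6
tool_pos: [0.4846, -0.265, 0.0927]
ee_rot: [3.141, -0.611, -0.138]
wrist_force: [-3.1, -0.3, 5.9]
width: 0.0599
finger_force: 30.0
```

```bash
python3 - <<'E'
from h import *
togo(*toolgoal(.075,.016,dx=.001))
o=robot.get_obs();print(R.from_euler("xyz",o["ee_rot"]).as_matrix().T@o["wrist_force"])
E
```

```text
t 12.6 pos [ 0.4846 -0.265   0.0927] w 0.05993712653664512 f [-3.1 -0.3  5.9]
goal [ 0.4859 -0.265   0.0929] shift [ 0.012 -0.002  0.006] turn [ 0.001 -0.    -0.001]
[ 0.93449416  0.69971739 -6.57358365]
```

Still no lip force and within about 1 mm of nominal. I'll open slightly so it settles against the lip, guided by the fingers, then open fully.

servo_tool --pt "0 0 -0.005 0 0 0 62" --pt "0 0 -0.005 0 0 0 63" --pt "0 0 -0.005 0 0 0 64" --pt "0 0 -0.005 0 0 0 66" --pt "0 0 -0.005 0 0 0 66" --pt "0 0 -0.005 0 0 0 66" --pt "0 0 -0.005 0 0 0 90" --pt "0 0 -0.005 0 0 0 90" --pt "0 0 -0.005 0 0 0 90" --pt "0 0 -0.005 0 0 0 90" --pt "0 0 -0.005 0 0 0 90" --pt "0 0 -0.005 0 0 0 90"

```text
time: 13.6
tool_pos: [0.4837, -0.2643, 0.0919]
ee_rot: [-3.14, -0.609, -0.139]
wrist_force: [-0.1, 0.5, -0.8]
width: 0.0899
finger_force: 0.0
```

servo_tool --pt "0 0 -0.1 0 0 0 90" --pt "0 0 -0.25 0 0 0 90" --pt "0 0 -0.5 0 0 0 90" --pt "0 0 -0.75 0 0 0 90" --pt "0 0 -1.0 0 0 0 90" --pt "0 0 -1.0 0 0 0 90" --pt "0 0 -1.0 0 0 0 90"

```text
time: 14.18
tool_pos: [0.427, -0.2575, 0.1761]
ee_rot: [3.139, -0.612, -0.138]
wrist_force: [0.5, 0.2, -0.1]
width: 0.0903
finger_force: 0.0
```

```bash
python3 - <<'E'
from h import *
o=robot.get_obs();print(o["time"],o["tool_pos"],o["width"],o["wrist_force"])
c=cam("wrist");a=save("wrist","pics/w7.png")
r,t=stand(*SP)
V=np.array([[75+i*75,j*30,32] for i in(-1,1) for j in(-1,1)])/1e3
print("predicted top corners",np.round(proj(c,V@r.T+t),1).tolist())
g=a.astype(int);m=((g[:,:,1]>g[:,:,0]+50)&(g[:,:,1]>g[:,:,2]+40)).astype(np.uint8);m[:,:180]=0;m[:,400:]=0
print("seen",np.round(quad(m),1).tolist())
f=lambda x,w,h:cv2.resize(x,(w,h),interpolation=cv2.INTER_CUBIC)
b=save("side","pics/s7.png");d=save("scene","pics/sc7.png")
cv2.imwrite("pics/m7.png",np.hstack([np.vstack([f(b[90:200,320:430],300,300),f(d[120:210,200:290],300,300)]),f(a,500,600)])[:,:,::-1])
E
```

```text
14.1833 [ 0.42704064 -0.25745248  0.17605164] 0.09033286147911716 [ 0.45490558  0.22001955 -0.06689731]
predicted top corners [[311.8, 299.3], [241.8, 299.6], [316.8, 117.8], [235.8, 118.0]]
seen [[304.6, 120.3], [312.9, 291.9], [239.0, 293.0], [239.0, 123.1]]
```

View pics/m7.png

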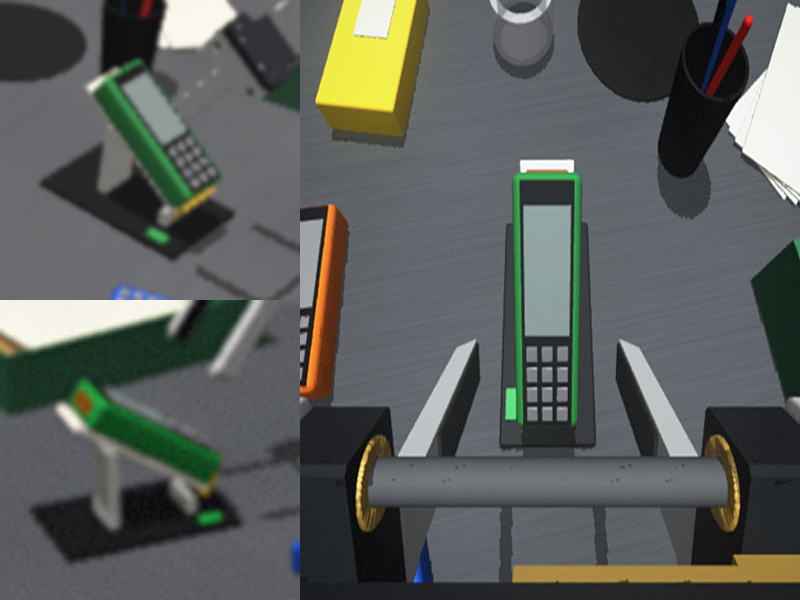

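The wrist view shows the scanner straight and centred: side edges symmetric about column 277, against 276.5 predicted. Its ends are at rows 122 and 297 (118 and 299 predicted, less the bevel), so it is against the lip, and the side views confirm the lip contact. Orange is untouched and the gripper is clear, so I'm handing in.

```bash
python3 -c "
from bench import robot
print(robot.close_job())"
```

```text
the job is handed in; nothing more can be done
None
```

The green scanner is on the charging stand: flat on the slope, screen outward, scan-window end up, centred and resting against the yellow lip. I let go of it there, left the orange scanner untouched, and handed the job in at about 14 s; no verdict was returned.

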